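# Close up the slide rack and show the notched slide to the label scanner

## Task

Push the loose slide-rack section, with its slide still standing in it, sideways until it sits flush against the screwed-down section beside it. Then take the slide with the notched corner out of it: the notch marks the frosted end, and with the notched edge uppermost and the frosted end on your left you are looking at the label side. Finish holding that slide in the gripper, still and touching nothing else, about 12 cm above the scanner's pad: label side turned up, lying back at least half-way from upright towards flat, the frosted end over the middle of the pad and pointing at the scanner's column; leave the other things where they are.

Things in the scene. Friction and masses are not known exactly. Their poses are not given: they have to be found in the camera images.
- section: Loose grey rack section, 0.35 kg, slippery feet, both ends alike: base 160 (x) x 60 (y) x 12 mm (z); on it for |x| < 54 a block up to z = 28 with a slot along x, 94 x 9.7 mm, down to the base, holding a slide on edge. At each end on the base an upright finger tab, 16 (x) x 12 (y) mm, centred at x = +70 and -70, y = 0, up to z = 46: pinch across y to slide it. Origin: centre of underside.
- dock: Neighbouring rack section fixed to the table (steel screw heads, a steel foot at each end); shape, axes and origin as the loose section. A plain slide stands in it. It is parallel to the loose section within 5 degrees (x axes pointing the same way), 10 to 30 mm off its +y or its -y long side. When flush, the origins are 60 mm apart along the dock's y.
- slide: Wanted slide, thick clear glass, 90 (x) x 8 (y) x 50 mm (z), 85 g, on edge in the loose section's slot, top edge 62 mm over the table, 34 mm above the rack; lifts straight out. Origin: middle of its lower long edge. +x: to the frosted end (outer 20 mm, paper label); +y: normal of the label face; +z: to the upper edge. A 12 x 12 mm notch is cut from the corner at +x, +z.
- frosted_end (a point): Middle of the frosted end of the wanted slide, at (35, 0, 25) mm in the slide's frame.
- clear_end (a point): The matching point at the clear end of the wanted slide, at (-35, 0, 25) mm in the slide's frame.
- scanner: Label scanner, fixed. Origin on the table under the middle of its reading pad. Base plate 12 mm thick, x -65 to 65, y -140 to 60 mm; on it a flat dark pad 90 x 90 mm. At -y a housing 70 x 60 mm centred at y = -108, up to z = 52; a thin column at y = -115 up to a tilted head (z 260 to 340, y -150 to -65 mm) looking down at the pad. Space over the pad is free.
- pad (a point): Middle of the top of the scanner's reading pad, 14 mm above the table; same axes as the scanner: its -y points to the column.
- plain_slide: Bystander: a slide just like the wanted one but with four square corners, standing in the fixed section. Leave it. Origin: middle of its lower edge.
- slidebox: Closed white slide box fixed to the table, 122 (x) x 50 (y) x 38 mm (z), beside the loose section on the side away from the fixed section, its middle 73 to 90 mm from the loose section's. Origin: centre of the underside.
- stain_bottle: Bystander: amber glass bottle, 48 mm wide, 105 mm high. Origin: centre of the underside.
- oil_jar: Bystander: small glass jar with a cap, 42 mm wide, 55 mm high. Origin: centre of the underside.
- objective: Bystander: steel microscope objective standing up, 30 mm wide, 45 mm high. Origin: centre of the underside.
- pen: Bystander: pen lying on the papers, 130 mm long, 11 mm thick.
- beaker: Bystander: empty glass beaker, 64 mm wide, 80 mm high. Origin: centre of the underside.
Mind the look-alikes: they are no part of the job. Leave any red look-alike of the section alone. Leave any blue look-alike of the dock alone.

How it is judged:
By the outcome, as a careful person would: the job done as asked, in the order asked, and still so for the second after the job is handed in, while the arm keeps its last pose, push and grip.
It also fails if it takes over 58 s, if anything falls off the work surface, if the arm or the gripper's body presses on something with over 40 N, if the wrist force passes 120 N, or if a joint passes its speed limit or range.

## Robot

A 7-joint arm with a two-finger parallel gripper is mounted at the origin on the work surface. World frame = base frame: x ahead of the robot, y to its left, z up, the work surface at z = 0. Lengths are in m, angles in rad, forces in N, time in s.
With the tool pointing down it reaches from about 0.35 to 0.9 m from the base axis. Payload 19.9 kg.
Tool frame: the origin (TCP) lies between the finger pads; the fingertips stand 19 mm ahead of it and the grasp point (between the pads) is the TCP; z points along the fingers, y is the line along which they close (so a half turn about z gives the same grasp; the last joint's range is limited). The gripper opens to 94 mm and grips with 3 to 60 N. Pads are 16 mm wide; open, the fingers measure 119 mm over their backs; the gripper's body (75 mm by 177 mm) begins 78 mm behind the grasp point.
Start: joints at [-1.337, 0.417, -0.01, 1.614, 0.005, 1.111, -0.053], TCP at [0.17, 0.602, 0.193] pointing down, gripper open.
Joint ranges: [-2.81, 2.81], [-0.39, 2.02], [-1.27, 1.25], [0.06, 2.57], [-1.19, 4.33], [0.19, 2], [-2.82, 2.82]. Speed limits (rad/s): [1.89, 1.89, 2.39, 2.39, 3.01, 3.01, 3.01].

## Interface

Orientations are given as a 3x3 rotation matrix whose columns are the frame's x, y, z axes.
In Python, from rig import robot gives the robot as it stands. Calls block until the motion is done:
- robot.move_ptp(position, orientation): joint-space move of the TCP to a pose.
- robot.move_linear(position, velocity=0.15, frame=None, threshold=None): straight line of the TCP; frame=None keeps the orientation; velocity is the mean speed in m/s. With threshold (N) it stops when the force on the tool has changed by that much, and returns True; else False.
- robot.goto_joints(angles): joint-space move.
- robot.gripper_to(opening): finger opening in m; the grip force is fixed at half the most; returns when the fingers have stopped.
- robot.pause(seconds).
- robot.ik(position, orientation): joint angles nearest the present ones, or None.
- robot.get_state(): the state.
- robot.grab_frame(name): name is "scene" or "top" or "wrist"; returns the picture (384x512x3 uint8, red, green, blue); there is no depth.
- robot.camera_info(name): a dict with "fx", "fy", "cx", "cy" (pixels), "rvec" (rotation vector, rad) and "tvec" (3), from world to camera coordinates, as OpenCV has them. Camera axes: x right, y down, z forward; pixel columns grow to the right and rows downward; lengths in m; the calibration is good to about 2 mm. A picture is of the moment at which its call begins: read the wrist's pose just before it. camera_info takes no time and is no camera call; for the wrist camera it gives the pose at the moment of the call.
A pose or a line that the arm cannot do raises robot.PlanningError and nothing moves.
- robot.sign_off(): hands the job in; it is judged then, once.
The state is a dict: "time": time; "qpos": joint angles; "joint_vel": joint speeds; "effort": joint torques, N m; "ee_pos": TCP position; "tool_rot": TCP orientation; "force": force on the tool from outside, world axes, zero at the start; "moment": the same for the moment, N m; "opening": finger opening in m; "grasp_force": force on a finger pad.
Only numpy, scipy, OpenCV 4.12 (cv2) and the standard library are available. Lean on these libraries where they do the work, as an engineer would, in place of code of your own. Each camera call takes 0.05 s, during which the arm holds its last target. There are 200 camera calls.

## Working session

There is one attempt and no reset: what is moved stays moved. The work goes in short steps, each a Python script; the robot and the scene stay as the last script left them, time stands still between calls to the robot, and variables do not carry over. Pictures are saved under pics/ and viewed, at most 10 in all, crops included, and the job is handed in when it is done.

```bash
mkdir -p pics; ls
python3 - <<'E'
from rig import robot
import cv2,numpy as np
for n in("scene","top"):
    f=robot.grab_frame(n); cv2.imwrite(f"pics/{n}0.png",f[:,:,::-1]); c=robot.camera_info(n); R=cv2.Rodrigues(np.array(c["rvec"]))[0]; print(n,c,-R.T@np.array(c["tvec"]))
a=cv2.imread("pics/scene0.png");b=cv2.imread("pics/top0.png")
E
```

```text
pics
scene {'fx': 418.3458362076595, 'fy': 418.3458362076595, 'cx': 256.5287723293119, 'cy': 186.18726790048322, 'rvec': array([ 1.32363897,  2.39538945, -0.79082326]), 'tvec': array([ 0.19412927, -0.34111514,  1.44124781])} [1.05110345 0.44669259 0.96275034]
top {'fx': 363.5572594512351, 'fy': 363.5572594512351, 'cx': 248.66916761073378, 'cy': 194.52816397664049, 'rvec': array([ 2.16377926, -2.11606071,  0.12032503]), 'tvec': array([0.07666068, 0.53216168, 1.2274226 ])} [0.35941161 0.05687268 1.28966195]
```

View pics/top0.png

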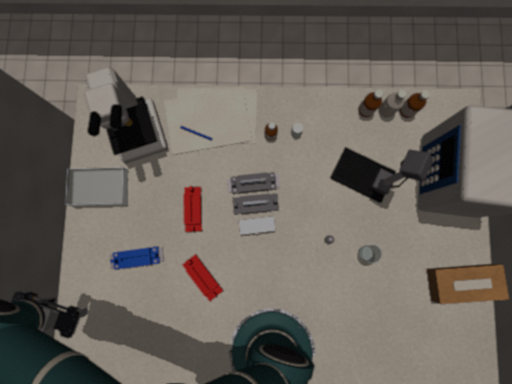

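View pics/scene0.png

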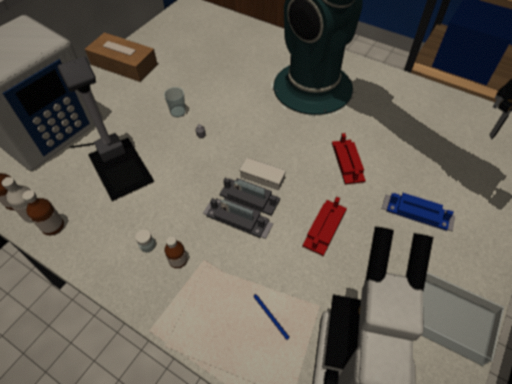

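The top view shows these look-alikes: grey sections at (255,204) and (253,183), red ones at (193,209) and (203,277), and a blue one at (135,258). The white box at (257,227) sits on the near side of (255,204), so (255,204) should be the loose section and (253,183) the dock. The scanner pad is at (363,174), with its column to the right. I'll check the choice with a closer wrist view.

```bash
cat > h.py <<'E'
from rig import robot
import cv2,numpy as np
def ray(c,px):
    R=cv2.Rodrigues(np.array(c["rvec"]))[0]; K=np.array([[c["fx"],0,c["cx"]],[0,c["fy"],c["cy"]],[0,0,1]])
    return -R.T@np.array(c["tvec"]), R.T@np.linalg.inv(K)@np.array([px[0],px[1],1.])
def onz(c,px,z):
    o,d=ray(c,px); return o+d*(z-o[2])/d[2]
def proj(c,P):
    K=np.array([[c["fx"],0,c["cx"]],[0,c["fy"],c["cy"]],[0,0,1]])
    return cv2.projectPoints(np.array(P,float).reshape(-1,3),np.array(c["rvec"]),np.array(c["tvec"]),K,None)[0][:,0]
def down(yaw): # tool z down, tool x along (cos yaw, sin yaw), y = z x x
    x=np.array([np.cos(yaw),np.sin(yaw),0]);z=np.array([0,0,-1.]);return np.stack([x,np.cross(z,x),z],1)
E
python3 - <<'E'
from h import *
c=robot.camera_info("top")
for n,p,z in[("loose",(255.5,204),.03),("dock",(253,183),.03),("box",(257,227),.038),("pad",(363,174),.014)]: print(n,onz(c,p,z))
print(robot.get_state()["tool_rot"].round(2) if hasattr(robot.get_state()["tool_rot"],'round') else robot.get_state()["tool_rot"])
L=onz(c,(255.5,204),.03)
w=robot.camera_info("wrist");o,d=ray(w,(w["cx"],w["cy"]));print("wristcam",o,d,w["fx"])
E
```

```text
loose [0.4984866  0.06409388 0.03      ]
dock [0.57246547 0.07444743 0.03      ]
box [0.41834001 0.05721514 0.038     ]
pad [ 0.61533442 -0.31448981  0.014     ]
[[-0.96  0.27 -0.  ]
 [ 0.27  0.96 -0.  ]
 [-0.   -0.   -1.  ]]
wristcam [0.10128422 0.62004433 0.38330715] [ 0.23776461 -0.06809426 -0.968933  ] 271.94786062286965
```

Run:
```python
from h import *
yaw=np.pi/2
for y in(np.pi/2,-np.pi/2):
    print(y,robot.ik([.535,.03,.2],down(y)),robot.ik([.535,.068,.03],down(y)))
robot.move_ptp([.535,.04,.2],down(yaw))
c=robot.camera_info("wrist");f=robot.grab_frame("wrist");cv2.imwrite("pics/w1.png",cv2.resize(f[:,:,::-1],(800,600),interpolation=cv2.INTER_CUBIC));np.save("w1.npy",f)
import pickle;pickle.dump(c,open("w1.pkl","wb"));print(robot.get_state()["time"],robot.get_state()["qpos"])
```

```text
1.5707963267948966 [-0.6674186   0.29618873  0.66888966  1.84603048 -0.20785134  1.06979919
  0.08087966] [-0.61215063  0.54289584  0.54117644  1.96547262 -0.40538447  0.74072983
  0.16982985]
-1.5707963267948966 [ 0.73624552  0.44435468 -1.08161937  1.80270722  0.42776782  1.1547926
  2.6575711 ] [ 0.6250125   0.77924266 -1.08747195  1.92534382  0.8435154   0.98452464
  2.2752377 ]
2.5333 [-0.6768463   0.2957674   0.65597249  1.84398048 -0.20421057  1.06968918
  0.05856097]
```

View pics/w1.png

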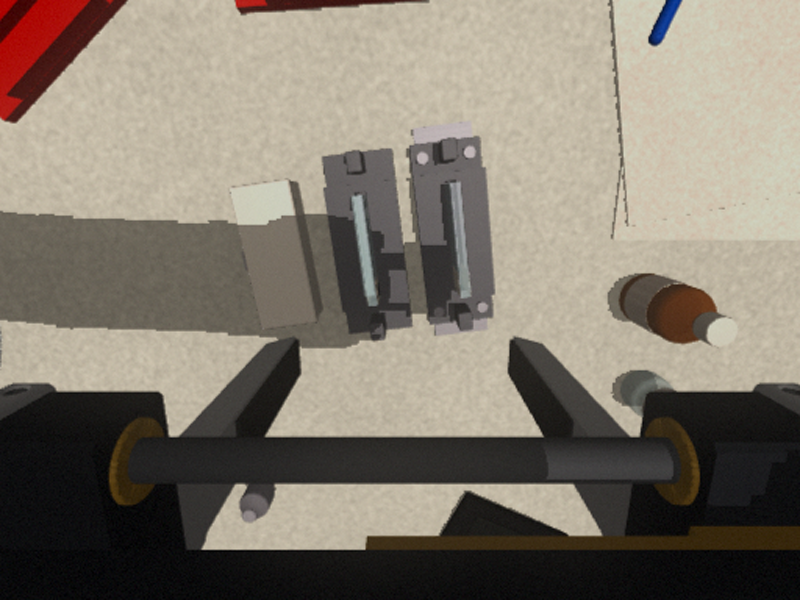

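The right-hand section (450,230) has screw heads and steel feet, so it is the dock. The left one (368,245) is loose, with the box on its left. I'll take a close crop to see the notch and frosted end and to measure accurately.

Run:
```python
from h import *
import pickle
robot.move_ptp([.535,.0,.13],down(np.pi/2))
c=robot.camera_info("wrist");f=robot.grab_frame("wrist");np.save("w2.npy",f)
pickle.dump(c,open("w2.pkl","wb"))
p=proj(c,[[x,y,.04] for x in(.40,.62) for y in(-.03,.17)]);print(p)
x0,y0=max(0,int(p[:,0].min())),max(0,int(p[:,1].min()));w=200;h=150
x0=int(p[:,0].mean()-w/2);y0=max(0,int(p[:,1].mean()-h/2));print(x0,y0)
cv2.imwrite("pics/w2.png",cv2.resize(cv2.convertScaleAbs(f[y0:y0+h,x0:x0+w,::-1],alpha=1.4),(800,600),interpolation=cv2.INTER_CUBIC))
```

```text
[[134.42069195 218.10524072]
 [109.55861647  10.29737441]
 [335.96570008 218.06772841]
 [351.39901575  10.09608216]]
132 39
```

View pics/w2.png

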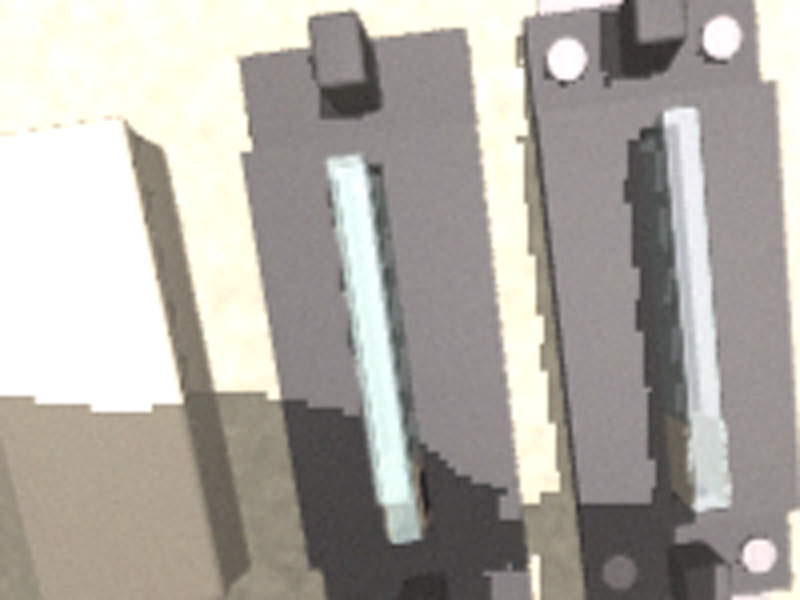

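The close crop shows the loose slide from (346,157) to (401,540), with its stepped, frosted (notched) end at the bottom, towards world -y. The brownish label edge is on its right, the +x side. The loose section's upper tab top is at (338,47), and the dock slide runs from (681,110) to (713,508).

Run:
```python
from h import *
import pickle
c=pickle.load(open("w2.pkl","rb"))
q=lambda u,v,z: onz(c,(132+(u+.5)/4-.5,39+(v+.5)/4-.5),z)
def line(a,b):
    d=b-a;print(a,b,np.degrees(np.arctan2(d[0],-d[1])),np.hypot(d[0],d[1]))
line(q(346,157,.062),q(401,500,.062)); line(q(346,157,.062),q(405,540,.050))
print("tab",q(338,47,.046),"basecorners",q(238,58,.012),q(465,30,.012))
line(q(681,110,.062),q(713,508,.062))
line(q(245,152,.028),q(300,520,.028));line(q(480,150,.028),q(522,490,.028)) 
line(q(532,150,.028),q(575,500,.028))
line(q(775,85,.028),q(797,480,.028))
print("box", q(122,120,.038),q(235,590,0.038))
# pad from top
f=robot.grab_frame("top");ct=robot.camera_info("top")
x0,y0=320,130
cv2.imwrite("pics/pad.png",cv2.resize(cv2.convertScaleAbs(f[y0:y0+90,x0:x0+120,::-1],alpha=1.8),(800,600),interpolation=cv2.INTER_CUBIC))
```

```text
[0.4997241 0.1093443 0.062    ] [0.51004206 0.03294992 0.062     ] 7.691920660823174 0.07708800912425119
[0.4997241 0.1093443 0.062    ] [0.50962146 0.02105522 0.05      ] 6.396254041921052 0.08884210941391173
tab [0.49654276 0.13531227 0.046     ] basecorners [0.46571213 0.14073834 0.012     ] [0.52457906 0.14728214 0.012     ]
[0.573577   0.11891053 0.062     ] [0.58467765 0.03099889 0.062     ] 7.196679670231576 0.08860971246117275
[0.46976109 0.11561188 0.028     ] [0.47912281 0.02254256 0.028     ] 5.743988846774034 0.09353897847810642
[0.52862983 0.11604372 0.028     ] [0.53940155 0.03069191 0.028     ] 7.192915611760033 0.08602883857906213
[0.54164752 0.11603612 0.028     ] [0.55373794 0.02797589 0.028     ] 7.817674024055693 0.08888634297092547
[0.60156469 0.13093575 0.028     ] [0.61338838 0.03336302 0.028     ] 6.9093119570602894 0.09828650077203314
box [0.44287295 0.12125211 0.038     ] [0.4628202  0.00534777 0.038     ]
```

View pics/pad.png

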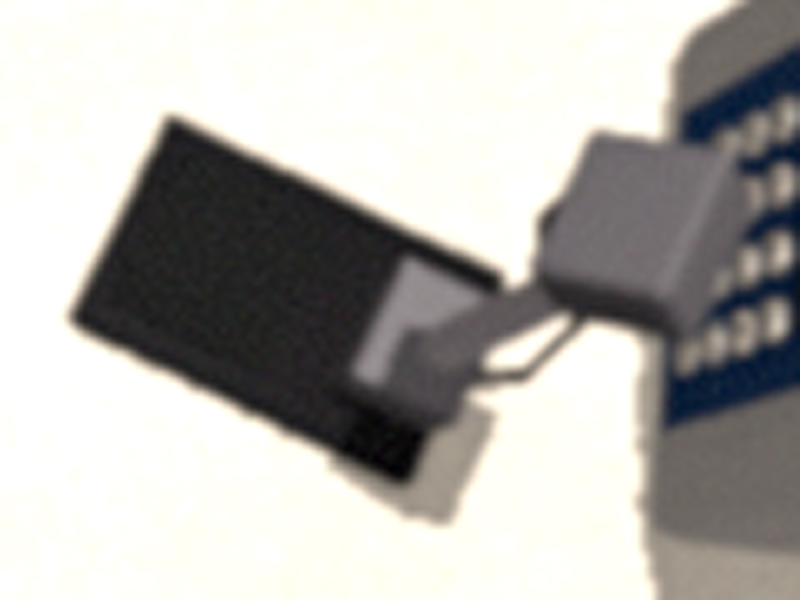

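Run:
```python
from h import *
import pickle
ct=robot.camera_info("top")
q=lambda u,v,z: onz(ct,(320+(u+.5)*.15-.5,130+(v+.5)*.15-.5),z)
A,B,C,D=[q(*p,.012) for p in((170,118),(72,320),(405,482),(505,275))]
print(A,B,C,D,np.linalg.norm(A-B),np.linalg.norm(B-C),np.linalg.norm(A-D))
m=(A+B)/2; e=(C-B); a1=np.arctan2(e[1],e[0]); g=B-A;a2=np.arctan2(g[1],g[0]); e2=D-A
print("ang",np.degrees(a1),np.degrees(a2)+90, np.degrees(a2)-90,np.degrees(np.arctan2(e2[1],e2[0])))
th=np.radians(6.9);n=np.array([np.cos(th),np.sin(th),0])
R=down(np.pi/2+th)
robot.gripper_to(.045)
T=np.array([.4965,.1353,.037])
robot.move_ptp(T+[0,0,.06],R)
print("hit",robot.move_linear(T,.08,threshold=8))
robot.gripper_to(0.0)
s=robot.get_state();print(s["time"],s["opening"],s["grasp_force"],s["ee_pos"],s["force"])
c=robot.camera_info("wrist");f=robot.grab_frame("wrist");np.save("w3.npy",f);pickle.dump(c,open("w3.pkl","wb"))
cv2.imwrite("pics/w3.png",cv2.resize(cv2.convertScaleAbs(f[:,:,::-1],alpha=1.3),(800,600),interpolation=cv2.INTER_CUBIC))
```

```text
[ 0.71215661 -0.25296737  0.012     ] [ 0.60056211 -0.19971931  0.012     ] [ 0.51733336 -0.37361271  0.012     ] [ 0.6294226  -0.42917667  0.012     ] 0.12364744428119419 0.1927847016188296 0.19466544244590767
ang -115.57667794367872 244.49154710038744 64.49154710038744 -115.1510536124655
hit False
6.2833 0.00032578552599924794 0.0 [0.49650007 0.13531378 0.03700346] [-0.4638797  -0.43514321 -0.29181601]
```

View pics/w3.png

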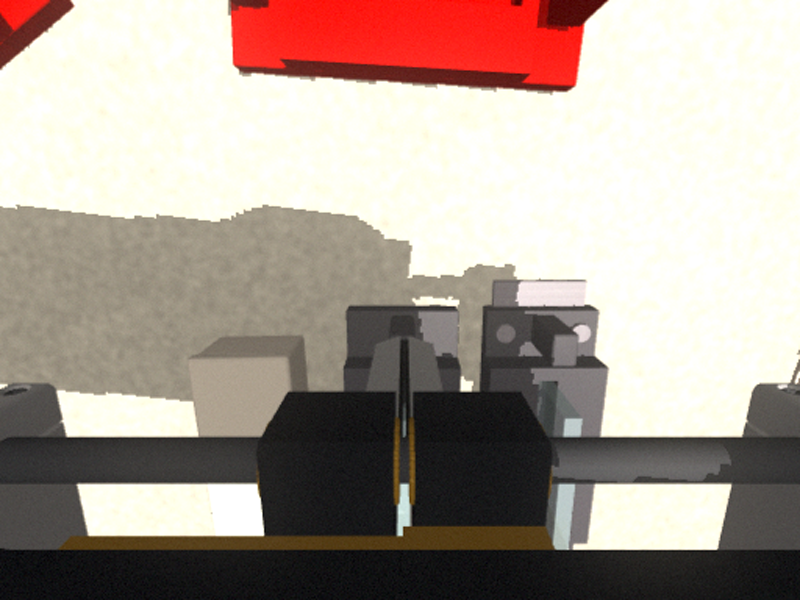

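The fingers closed just short of the tab, which is visible ahead of them at (403,325). I'll re-measure from this view.

Run:
```python
from h import *
import pickle
c=pickle.load(open("w3.pkl","rb"));k=1.5625
print("TCP/tip proj",proj(c,[[.4965,.1353,.037],[.4965,.1353,.018],[.4965,.1353,.046]])*k)
q=lambda u,v,z: onz(c,(u/k,v/k),z)
print(q(347,307,.012),q(458,307,.012),"tabtop far",q(403,316,.046),"block far edge",q(346,358,.028),q(459,358,.028))
print("dock",q(484,307,.012),q(597,307,.012),"blk",q(483,358,.028),q(606,358,.028),"tab",q(564,345,.046))
c2=pickle.load(open("w2.pkl","rb"));o,_=ray(c2,(0,0));print(o); o,_=ray(c,(0,0));print(o)
```

```text
TCP/tip proj [[402.64067113 345.05846434]
 [402.70154597 332.32055502]
 [402.60779851 351.93697817]]
[0.46593297 0.14370328 0.012     ] [0.52396721 0.15072052 0.012     ] tabtop far [0.49463167 0.15227122 0.046     ] block far edge [0.46942214 0.12172379 0.028     ] [0.52585897 0.12854414 0.028     ]
dock [0.53756304 0.15236446 0.012     ] [0.59666246 0.15951049 0.012     ] blk [0.53784758 0.12999295 0.028     ] [0.59930037 0.13741947 0.028     ] tab [0.56887699 0.14742683 0.046     ]
[0.53550854 0.07065846 0.32063026]
[0.48837102 0.20542416 0.22800275]
```

Run:
```python
from h import *
f=np.load("w3.npy");print(robot.get_state()["opening"],robot.get_state()["ee_pos"])
cv2.imwrite("pics/w3c.png",cv2.resize(cv2.convertScaleAbs(f[185:275,205:325,::-1],alpha=2),(800,600),interpolation=cv2.INTER_CUBIC))
```

```text
0.0008503362301692141 [0.49648528 0.13529046 0.03699036]
```

View pics/w3c.png

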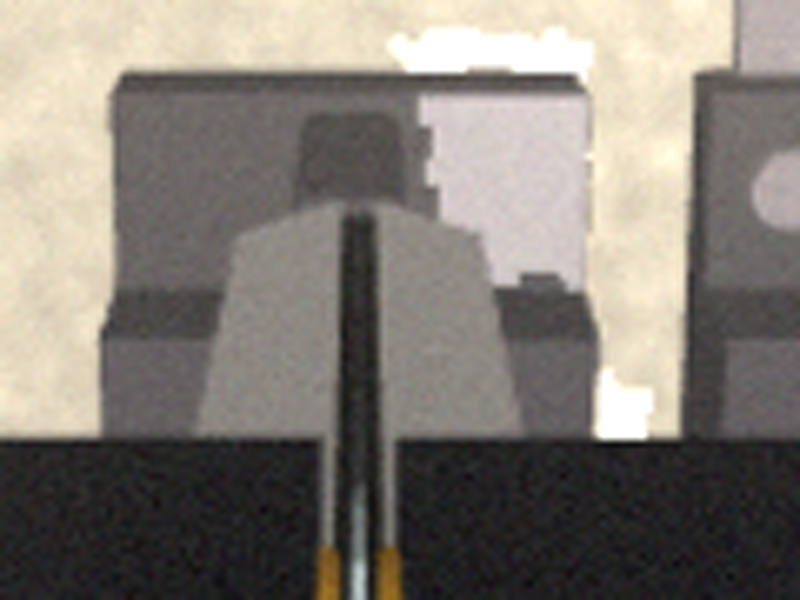

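The tab's far face is in line with the closed fingers, at (350,150) in the crop, and the fingers cover its top. They appear to have closed above it. I'll open, probe down gently to the base, then close again.

Run:
```python
from h import *
robot.gripper_to(.045)
s=robot.get_state();p=np.array(s["ee_pos"]);print(s["opening"],s["ee_pos"],s["force"])
print("hit",robot.move_linear([p[0],p[1],.024],.02,threshold=4))
s=robot.get_state();print(s["ee_pos"],s["force"])
p=np.array(s["ee_pos"])
robot.move_linear([p[0],p[1],p[2]+.003],.03)
robot.gripper_to(0)
s=robot.get_state();print(s["time"],s["opening"],s["grasp_force"],s["ee_pos"],s["force"])
c=robot.camera_info("wrist");f=robot.grab_frame("wrist");np.save("w4.npy",f)
```

```text
0.045174198486487974 [0.49649888 0.13532664 0.03700324] [-0.66123029  0.539507   -0.39953704]
hit False
[0.49655184 0.13530275 0.02404516] [ 0.00225838 -0.8524712  -0.0984009 ]
8.8417 0.011570692196789639 29.997651278972626 [0.49651791 0.13529024 0.02703149] [-1.59457423  0.01001923  0.27871036]
```

The grip now holds the 12 mm tab, so the real fingertips sit about 30 mm higher than specified. I'll regrip slightly deeper, then slide to contact.

Run:
```python
from h import *
robot.gripper_to(.03)
p=np.array(robot.get_state()["ee_pos"])
print("hit",robot.move_linear([p[0],p[1],.014],.03,threshold=4),robot.get_state()["ee_pos"])
robot.gripper_to(0)
s=robot.get_state();print(s["opening"],s["grasp_force"],s["force"])
th=np.radians(7.1);n=np.array([np.cos(th),np.sin(th),0])
p=np.array(s["ee_pos"])
robot.move_linear(p+.010*n,.04,frame=down(np.pi/2+th))
s0=robot.get_state();print(s0["force"],s0["opening"])
h=robot.move_linear(p+.022*n,.012,threshold=8)
s=robot.get_state();print("contact",h,(np.array(s["ee_pos"])-p)@n,s["force"],s["moment"],s["opening"],s["time"])
c=robot.camera_info("wrist");f=robot.grab_frame("wrist")
cv2.imwrite("pics/w5.png",cv2.resize(cv2.convertScaleAbs(f[170:290,180:340,::-1],alpha=2),(800,600),interpolation=cv2.INTER_CUBIC))
```

```text
hit False [0.49650904 0.13519514 0.01390297]
0.011882042312362548 29.993007481098175 [ 0.12796798 -0.28429093  1.94691107]
[ 0.70324345  0.85506453 -0.24653175] 0.01185070321910296
contact True 0.013707879456865121 [-1.4667643  -0.18103755  8.77336919] [-0.20593551  0.4691471  -0.03531472] 0.011943769109539377 11.325
```

View pics/w5.png

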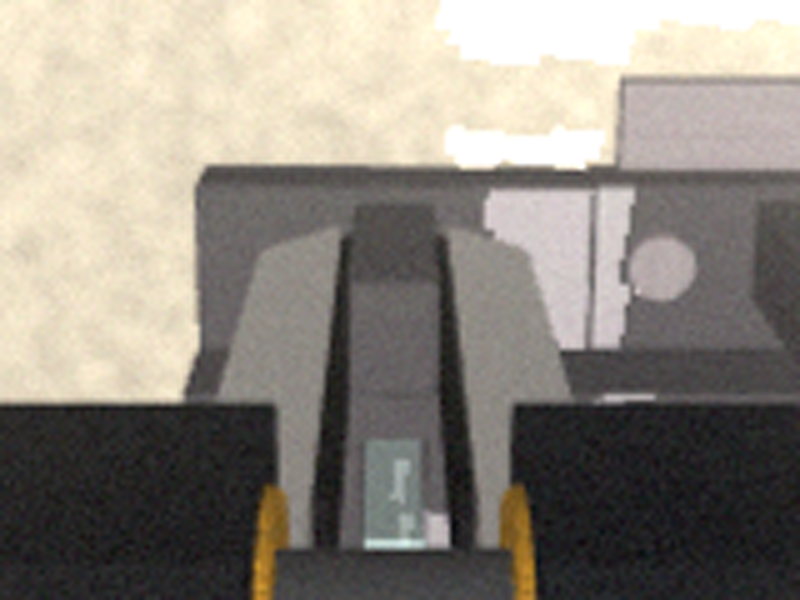

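The section looks flush at this end, with the seam at (590,270) in the crop. The stop was triggered mostly by vertical force, so I'll regrip a bit higher and press sideways again to make sure.

Run:
```python
from h import *
th=np.radians(7.1);n=np.array([np.cos(th),np.sin(th),0])
R=down(np.pi/2+th)
robot.gripper_to(.03)
p=np.array(robot.get_state()["ee_pos"]);p[2]=.024
robot.move_linear(p,.05)
print(robot.get_state()["force"])
robot.gripper_to(0)
s=robot.get_state();print(s["force"],s["opening"])
h=robot.move_linear(p+.006*n,.012,threshold=10)
s=robot.get_state();print("contact",h,(np.array(s["ee_pos"])-p)@n,s["force"],s["moment"],s["time"])
robot.gripper_to(.03);s=robot.get_state();print(s["force"])
p=np.array(s["ee_pos"]);p[2]=.09;robot.move_linear(p,.15)
t=[-np.sin(th),np.cos(th),0]
robot.move_ptp([.545,-.01,.15],R)
import pickle
c=robot.camera_info("wrist");f=robot.grab_frame("wrist");np.save("w6.npy",f);pickle.dump(c,open("w6.pkl","wb"))
q=proj(c,[[.55,.08,.03]])[0];x0,y0=int(q[0]-90),max(0,int(q[1]-67));print(x0,y0,robot.get_state()["time"])
cv2.imwrite("pics/w6.png",cv2.resize(cv2.convertScaleAbs(f[y0:y0+135,x0:x0+180,::-1],alpha=1.5),(800,600),interpolation=cv2.INTER_CUBIC))
```

```text
[-0.10172733 -0.34637907 -0.32693222]
[-0.04407915  0.02318144 -0.82889237] 0.011741158098616549
contact True 0.00041788756484501145 [-1.87383848  0.32187934  7.2949113 ] [-0.08088687  0.51767898 -0.03391905] 12.925
[-0.19238026 -0.95511482  0.10756497]
183 38 14.7667
```

View pics/w6.png

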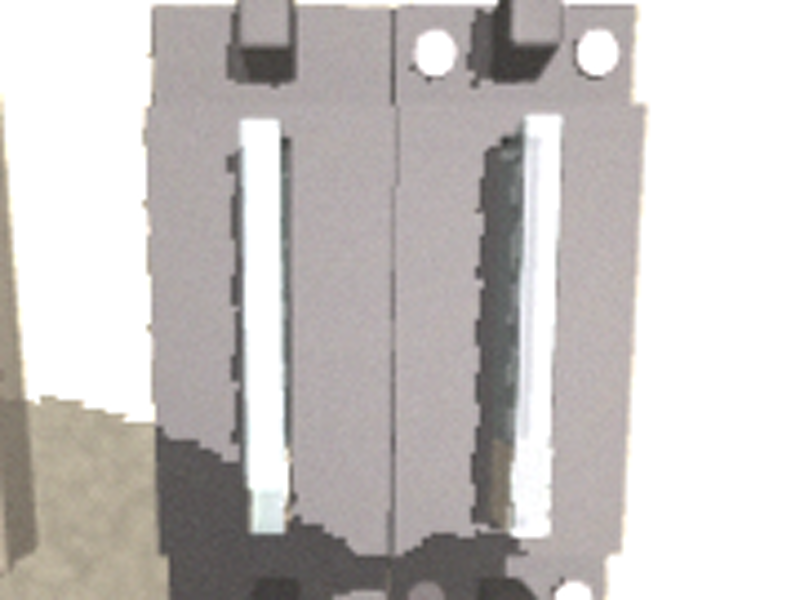

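The two sections are flush along the whole seam, from (393,10) to (393,555). The slide's clear top runs (260,120) to (266,490), with the notch floor down to 533 at the -y end. Next I'll compute the grasp and check that the final pose is reachable.

```bash
cat > plan.py <<'E'
from h import *
import pickle
c=pickle.load(open("w6.pkl","rb"));k=180/800
q=lambda u,v,z: onz(c,(183+(u+.5)*k-.5,38+(v+.5)*k-.5),z)
a,b,e=q(260.5,119,.062),q(266,490,.062),q(268,533,.050)
d=b-a;th=np.arctan2(d[0],-d[1])
th=np.radians(7.1) if abs(th-np.radians(7.1))>.035 else th
x=np.array([np.sin(th),-np.cos(th),0])
Sg=np.stack([x,np.cross([0,0,1],x),[0,0,1]],1)
mid=(a+b)/2; org=mid+x*((a-mid)@x+(e-mid)@x)/2; org[2]=.012   # slide origin (lower edge middle)
Rg=down(np.pi/2+th)
grasp=org+np.array([0,0,0]); grasp[2]=.022
f=np.radians(-115.4);xt=np.array([np.cos(f),np.sin(f),0]);bk=np.cross(xt,[0,0,1])
pad=np.array([.6313,-.279,.014])
def target(beta,F):
    z=np.cos(beta)*np.array([0,0,1])+np.sin(beta)*bk
    S=np.stack([xt,np.cross(z,xt),z],1)
    return F+S@(Sg.T@(grasp-org)-np.array([.035,0,.025])),S@Sg.T@Rg,S
E
python3 - <<'E'
from plan import *
print(a,b,e,np.degrees(th),org,np.hypot(*(e-a)[:2]))
F=pad+[0,0,.12]
for be in(55,60,65,70,75):
    P,R,S=target(np.radians(be),F)
    print(be,P,S[:,1],R[:,2],[None if v is None else np.round(v,2) for v in(robot.ik(P,R),robot.ik(P+[0,0,.07]-.06*xt,R))])
E
```

```text
[0.51377676 0.11114123 0.062     ] [0.52342022 0.03376469 0.062     ] [0.52444381 0.02253005 0.05      ] 7.1041571561809675 [0.5192957  0.06685874 0.012     ] 0.08925092170351039
55 [ 0.65741226 -0.25265371  0.12539635] [ 0.51813184 -0.24602709  0.81915204] [ 0.73996895 -0.35136309 -0.57357644] [array([ 1.14,  0.74, -1.08,  2.22,  2.37,  0.81, -2.11]), array([ 1.01,  0.54, -1.08,  2.17,  2.1 ,  0.73, -2.05])]
60 [ 0.6580474 -0.2529553  0.1265   ] [ 0.45166765 -0.21446757  0.8660254 ] [ 0.78231131 -0.37146872 -0.5       ] [array([ 1.14,  0.8 , -1.09,  2.26,  2.52,  0.93, -2.19]), array([ 1.  ,  0.58, -1.08,  2.21,  2.27,  0.84, -2.19])]
65 [ 0.65859323 -0.25321447  0.12766073] [ 0.38176599 -0.18127582  0.90630779] [ 0.81869981 -0.38874725 -0.42261826] [array([ 1.14,  0.88, -1.09,  2.29,  2.66,  1.07, -2.22]), array([ 1.  ,  0.64, -1.08,  2.25,  2.42,  0.97, -2.27])]
70 [ 0.65904559 -0.25342927  0.1288697 ] [ 0.30895887 -0.14670446  0.93969262] [ 0.84885751 -0.40306718 -0.34202014] [array([ 1.15,  0.98, -1.09,  2.31,  2.79,  1.2 , -2.23]), array([ 0.99,  0.72, -1.09,  2.28,  2.54,  1.11, -2.32])]
75 [ 0.65940105 -0.25359806  0.13011771] [ 0.23380038 -0.11101658  0.96592583] [ 0.87255489 -0.41431952 -0.25881905] [array([ 0.71,  0.74, -0.55,  2.33,  2.9 ,  1.23, -2.74]), array([ 0.85,  0.69, -0.91,  2.3 ,  2.66,  1.19, -2.49])]
```

```bash
sed -i 's|^Rg=.*|Rg=down(-np.pi/2+th)|' plan.py
python3 - <<'E'
from plan import *
robot.gripper_to(.04)
robot.move_ptp(grasp+[0,0,.10],Rg)
print(robot.get_state()["qpos"],robot.get_state()["time"])
print("hit",robot.move_linear(grasp,.08,threshold=5))
robot.gripper_to(0)
s=robot.get_state();print(s["time"],s["opening"],s["grasp_force"],s["ee_pos"],s["force"])
P,R,S=target(np.radians(60),pad+[0,0,.12]);print(robot.ik(P+[0,0,.07]-.06*xt,R),robot.ik(P,R))
if .006<s["opening"]<.010:
    print("lift",robot.move_linear(grasp+[0,0,.16],.1,threshold=20))
    s=robot.get_state();print(s["time"],s["opening"],s["ee_pos"],s["force"])
E
```

```text
[-1.08979506  0.64860413  1.22929606  1.95921697 -0.71102283  1.05982319
 -2.55707261] 17.7083
hit False
19.7083 0.008105235284597183 29.999945014715195 [0.5193091  0.06689343 0.02203114] [-0.79898773  0.73957784  1.11618451]
[ 0.72989716  0.42188893 -0.72743142  2.21840349  2.33632013  0.68693358
  0.7342351 ] [ 1.14056485  0.80139482 -1.08589905  2.25660116  2.52114909  0.93327898
  0.95474874]
lift False
21.4583 0.00797387865721683 [0.51908856 0.06682012 0.18161075] [ 0.25321928 -0.20367996 -1.31045781]
```

The slide is gripped (8 mm opening) and lifted clear. I'll go to the scanner in small joint steps, stopping if the configuration jumps.

Run:
```python
from plan import *
from scipy.spatial.transform import Rotation as Ro, Slerp
P,R,S=target(np.radians(60),pad+[0,0,.12]); W=P+[0,0,.07]-.06*xt
s=robot.get_state();p0=np.array(s["ee_pos"]);R0=np.array(s["tool_rot"])
# tilt axis sequence: yaw first (upright), then tilt
yawR=target(0,pad)[1]
A=Slerp([0,.5,1],Ro.from_matrix(np.stack([R0,yawR,R])))
for t in np.linspace(0,1,7)[1:]:
    p=p0+(W-p0)*t+[0,0,.06*np.sin(np.pi*t)]; M=A(t).as_matrix()
    q=robot.ik(p,M); j=None if q is None else np.abs(np.array(q)-robot.get_state()["qpos"]).max()
    print(round(t,2),p.round(3),j,None if q is None else np.round(q,2))
    if q is None or j>1.3: break
    robot.goto_joints(q)
s=robot.get_state();print(s["time"],s["opening"],s["ee_pos"],s["force"])
```

```text
0.17 [0.547 0.023 0.214] 5.31604244078086 [ 0.74  0.45 -1.08  1.76  0.43  1.19  2.61]
21.4583 0.00797387865721683 [0.51908856 0.06682012 0.18161075] [ 0.25321928 -0.20367996 -1.31045781]
```

Run:
```python
from plan import *
P,R,S=target(np.radians(60),pad+[0,0,.12]); W=P+[0,0,.09]-.07*xt
robot.move_linear([.50,.05,.34],.2)
q0=np.array(robot.get_state()["qpos"]);q1=np.array(robot.ik(W,R));print(np.round(q0,2),np.round(q1,2))
for t in np.linspace(0,1,9)[1:]:
    robot.goto_joints(q0+(q1-q0)*t)
    s=robot.get_state();p=np.array(s["ee_pos"]);print(round(t,2),p.round(3),np.array(s["tool_rot"])[:,2].round(2),round(s["time"],1))
    if t<.8 and (p[2]<.22 or np.hypot(p[0]-.585,p[1]+.375)<.2): print("stop");break
s=robot.get_state();print(s["opening"],s["force"])
```

```text
Traceback (most recent call last):
rig.PlanningError: the arm cannot follow that straight line within its joint ranges
```

```bash
cat > go.py <<'E'
from plan import *
P,R,S=target(np.radians(60),pad+[0,0,.12]); W=P+[0,0,.09]-.07*xt
p=np.array(robot.get_state()["ee_pos"])
for z in(.33,.29,.25):
    try: robot.move_linear([p[0],p[1],z],.2);print("z",z);break
    except robot.PlanningError: pass
q0=np.array(robot.get_state()["qpos"]);q1=np.array(robot.ik(W,R));print(np.round(q0,2),np.round(q1,2))
for t in np.linspace(0,1,9)[1:]:
    robot.goto_joints(q0+(q1-q0)*t)
    s=robot.get_state();p=np.array(s["ee_pos"]);print(round(t,2),p.round(3),np.array(s["tool_rot"])[:,2].round(2),round(s["time"],1))
    if t<.8 and (p[2]<.2 or np.hypot(p[0]-.585,p[1]+.375)<.2): print("stop");break
s=robot.get_state();print(s["opening"],s["force"])
E
python3 go.py
```

```text
z 0.25
[-1.17  0.39  1.24  1.82 -0.39  1.22 -2.82] [-0.39  0.33  0.53  2.24  2.65  0.41  0.15]
0.12 [ 0.507 -0.068  0.236] [-0.03 -0.33 -0.94] 22.5
0.25 [ 0.512 -0.18   0.253] [ 0.   -0.59 -0.81] 23.0
0.38 [ 0.538 -0.259  0.284] [ 0.11 -0.77 -0.63] 23.5
stop
0.007676264902995156 [ 0.00641549  0.44666065 -1.81722758]
```

At 38% the swing was heading for the scanner head, so it stopped there. I'll turn the base away to the left, finish the wrist reconfiguration, then turn back.

```bash
cat > go2.py <<'E'
from plan import *
P,R,S=target(np.radians(60),pad+[0,0,.12]); W=P+[0,0,.09]-.07*xt
q1=np.array([-0.39,0.33,0.53,2.24,2.65,0.41,0.15]); q0=np.array([-1.17,.39,1.24,1.82,-.39,1.22,-2.82])
off=np.array([-.5,0,0,0,0,0,0])
def show(t):
    s=robot.get_state();p=np.array(s["ee_pos"]);print(t,p.round(3),np.array(s["tool_rot"])[:,2].round(2),round(s["time"],1),np.round(s["force"],1));return p
robot.goto_joints(np.array(robot.get_state()["qpos"])+off);show("off")
for t in(.5,.625,.75,.875,1):
    robot.goto_joints(q0+(q1-q0)*t+off); p=show(t)
    if p[2]<.2 or np.hypot(*p[:2])>.85 or np.hypot(p[0]-.585,p[1]+.375)<.2: print("stop");break
s=robot.get_state();print(s["opening"],s["grasp_force"])
E
python3 go2.py
```

```text
off [0.596 0.029 0.284] [ 0.46 -0.62 -0.63] 24.6 [-0.2 -0.4 -0.8]
0.5 [0.655 0.015 0.311] [ 0.64 -0.61 -0.47] 25.1 [ 0.   0.8 -1.5]
0.625 [0.7   0.034 0.32 ] [ 0.78 -0.5  -0.37] 25.6 [ 0.7 -0.7 -0.8]
0.75 [0.725 0.075 0.306] [ 0.88 -0.32 -0.35] 26.0 [ 0.1 -0.2 -0.8]
0.875 [0.723 0.123 0.268] [ 0.91 -0.12 -0.4 ] 26.5 [ 0.7  0.  -0.4]
1 [0.693 0.163 0.213] [ 0.86  0.05 -0.51] 26.9 [ 0.4 -0.2 -0.8]
0.007685847405070957 29.999351352453232
```

Run:
```python
from plan import *
P,R,S=target(np.radians(60),pad+[0,0,.12]); W=P+[0,0,.09]-.07*xt
def show(t):
    s=robot.get_state();p=np.array(s["ee_pos"]);print(t,p.round(3),np.array(s["tool_rot"])[:,2].round(2),round(s["time"],1),np.round(s["force"],1),np.round(s["qpos"],2),s["opening"])
robot.goto_joints([-0.39,0.33,0.53,2.24,2.65,0.41,0.15]);show("W~")
try: print(robot.move_linear(P,.06,frame=R,threshold=12))
except robot.PlanningError as e: print(e,robot.ik(P,R))
show("P")
F=pad+[0,0,.12]
fr={n:robot.grab_frame(n) for n in("scene","top")}
np.savez("fin.npz",**fr)
out=[]
for n in("scene","top"):
    c=robot.camera_info(n);q=proj(c,[F,F-.07*xt]);print(n,q)
    x0,y0=int(q[0][0]-50),max(0,int(q[0][1]-75)); print(x0,y0)
    out.append(cv2.resize(cv2.convertScaleAbs(fr[n][y0:y0+150,x0:x0+100,::-1],alpha=1.5),(400,600),interpolation=cv2.INTER_CUBIC))
cv2.imwrite("pics/fin.png",np.hstack(out))
```

```text
W~ [ 0.686 -0.187  0.212] [ 0.78 -0.37 -0.51] 28.2 [ 0.3  0.8 -1.7] [-0.39  0.33  0.53  2.24  2.65  0.41  0.15] 0.007628468338065186
False
P [ 0.658 -0.253  0.127] [ 0.78 -0.37 -0.5 ] 30.2 [-0.5  0.8 -1.4] [-0.08  0.5   0.36  2.29  3.    0.65 -0.14] 0.00757815996182637
scene [[113.18209852 145.83391238]
 [123.01671988 163.00104263]]
63 70
top [[362.59413667 161.79930591]
 [342.77552548 152.38071775]]
312 86
```

View pics/fin.png

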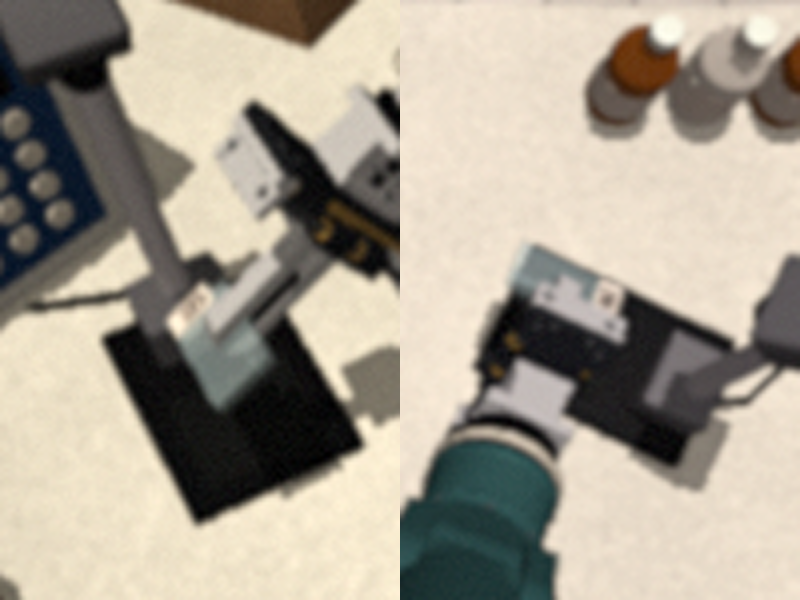

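The label faces up in both views: at (189,311) in the scene crop and (608,298) in the top crop. The slide is parallel to the plate and points at the column. I'll triangulate the frosted end to check the offset.

Run:
```python
from plan import *
P,R,S=target(np.radians(60),pad+[0,0,.12]);F=pad+[0,0,.12]
cs,ct=robot.camera_info("scene"),robot.camera_info("top")
def tri(a,b):
    o1,d1=ray(cs,(63+(a[0]+.5)/4-.5,70+(a[1]+.5)/4-.5));o2,d2=ray(ct,(312+(b[0]-399.5)/4-.5,86+(b[1]+.5)/4-.5))
    t=np.linalg.lstsq(np.stack([d1,-d2],1),o2-o1,rcond=None)[0];A,B=o1+d1*t[0],o2+d2*t[1]
    return (A+B)/2,np.linalg.norm(A-B)
L,g=tri((189,311),(608,298));print("label",L,g,"frost est",L-.004*S[:,1],"want",F,"err in scanner/slide axes",S.T@(L-.004*S[:,1]-F))
# predicted px in crops of slide corners for comparison
for X in([.045,.004,0],[-.045,.004,0],[-.045,.004,.05],[.035,.004,.025]):
    Q=F+S@(np.array(X)-[.035,0,.025]);a=proj(cs,Q)[0];b=proj(ct,Q)[0];print(X,((a-[63,70])*4).round(),((b-[312,86])*4+[400,0]).round())
s=robot.get_state();print(s["time"],s["joint_vel"])
```

```text
label [ 0.63819626 -0.28402415  0.13125338] 0.0019413160488098722 frost est [ 0.63638959 -0.28316628  0.12778928] want [ 0.6313 -0.279   0.134 ] err in scanner/slide axes [ 0.00158045 -0.00218631 -0.00863465]
[0.045, 0.004, 0] [165. 317.] [623. 286.]
[-0.045, 0.004, 0] [215. 407.] [522. 238.]
[-0.045, 0.004, 0.05] [268. 353.] [506. 277.]
[0.035, 0.004, 0.025] [196. 301.] [605. 300.]
30.3167 [ 0.00198369  0.00198901 -0.00054442  0.00018657 -0.0015498   0.00221265
 -0.00031323]
```

```bash
python3 -c "
from rig import robot
robot.pause(.5);s=robot.get_state();print(s['time'],s['opening'],s['force']);print(robot.sign_off())"
```

```text
30.8167 0.007657791718984939 [ 0.1327882  -0.03732179 -1.46188286]
the job is handed in; nothing more can be done
None
```

The job is handed in at 30.8 s: the section was flush along its whole seam before I lifted the slide (I didn't re-check it afterwards), and the notched slide is held about 12 cm above the pad, label up, 60° back from upright, frosted end within about 1 cm of the pad's middle and pointing at the column.

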